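Mount the cold core and check it with a contact thermometer

TASK

Get the vial cooler ready: lift the aluminium cold-core spool by its hub and lower it (do not drop it) onto the upright spindle of the cooler base, fully home, and let go of it. Then take the contact thermometer out of its stand and hold it upright with its sprung tip pressed lightly on the ring mark on the spool's flange, the tip pushed in about halfway; never press hard. Finish while still holding the thermometer there (do not put it down or let go), and leave the sharps bin, gel bottle and syringe tray where they are.

Things in the scene. Friction and masses are not known exactly. Their poses are not given: they have to be found in the camera images.
- spool: Loose bare-aluminium cold core, about 0.3 to 0.5 kg, standing on the table flange down: a round flange 110 mm across and 12 mm thick with a round hub 44 mm across rising from its middle to 56 mm above the underside; a 17 mm bore runs right through the axis. Grip it across the hub, anywhere between 16 and 56 mm above the underside. Origin: centre of the underside, z up along the bore, x towards the ring mark.
- mark (a point): Centre of the ring mark printed on top of the spool's flange: a thin dark ring 17 mm across with a dark dot in the middle, 40 mm from the spool's axis and 12 mm above its underside. It turns with the spool; any yaw of the mounted spool will do.
- cooler: Fixed dark metal round cooler base, 200 mm across, flat top 25 mm above the table (the spool's seat), with an upright 13 mm steel spindle at its centre. Five fixed glass vials (16 mm across, tops 60 mm above the table) stand at 86 mm from the centre, at -72, -36, 0, 36 and 72 degrees from its x axis. Origin: centre of the underside on the table, z up.
- spindle_top (a point): Top of the cooler's spindle, 92 mm above the table; its last 12 mm taper from 13 to 5 mm across. The spool's bore has 2 mm clearance all round. The seated spool's underside is 25 mm above the table, and the spindle sticks 11 mm out of its hub.
- stand: Fixed white block 70 x 70 mm, 80 mm high, with a 16 mm round hole straight down through its middle; the thermometer stands in it, its top 150 mm above the table. Origin: centre of the underside on the table, z up.
- probe: Loose contact thermometer, about 0.1 kg, 145 mm long, starting upright in the stand: black square handle 24 x 24 mm from 75 to 145 mm above its origin, below it a 10 mm round stem, below that a 7 mm round sprung brass tip standing 15 mm out of the stem. Its shoulder (75 mm) rests on the stand's top, 80 mm above the table; lift it 80 mm to clear. Origin: end of the unpressed tip; z up along the handle, x and y square to the handle's flat sides.
- tip (a point): The end of the thermometer's sprung brass tip (moves with the tip).
- probe_tip (a joint): How far the sprung tip is pushed into the stem, m: 0 = out, 0.012 = fully in (hard stop). It takes about 0.5 N to start and 300 N/m on top: about 2.3 N at halfway (0.006).
- sharps_bin: Bystander: yellow box with red lid, 120 x 130 mm, 128 mm high, on the table; origin at the centre of its underside. Leave it alone.
- gel_bottle: Bystander: green pump bottle, 62 mm across, 170 mm high; origin at the centre of its underside. Leave it alone.
- syringe_tray: Bystander: shallow grey tray of capped syringes, 100 x 200 mm, 20 mm high; origin at the centre of its underside. Leave it alone.

How it is judged:
By the outcome, as a careful person would: the job done as asked, in the order asked, and still so for the second after the job is handed in, while the arm keeps its last pose, push and grip.
It also fails if it takes over 64 s, if anything falls off the work surface, if the arm or the gripper's body presses on something with over 40 N, if the wrist force passes 120 N, or if a joint passes its speed limit or range.

ROBOT

A 6-joint arm with a two-finger parallel gripper is mounted at the origin on the work surface. World frame = base frame: x ahead of the robot, y to its left, z up, the work surface at z = 0. Lengths are in mm, angles in rad, forces in N, time in s.
With the tool pointing down it reaches from about 350 to 875 mm from the base axis. Payload 15.5 kg.
Tool frame: the origin (TCP) lies midway between the tips of the shut fingers; the grasp point (between the pads) lies 19 mm behind it; z points along the fingers, y is the direction in which the jaws open and shut (so a half turn about z gives the same grasp; the last joint's range is limited). The gripper opens to 85 mm and grips with 20 to 120 N. Pads are 22 mm wide; open, the fingers measure 114 mm over their backs; the gripper's body (76 mm by 85 mm) begins 54 mm behind the grasp point. The pads swing forward as they close: fully open they stand 13 mm farther back than shut.
Start: joints at [-1.23, 0.494, 1.345, -0, 1.302, -0.096], TCP at [264.403, -566.32, 231.277] pointing down, gripper open.
Joint ranges: [-2.91, 2.91], [-0.82, 2.16], [0.22, 2.67], [-1.22, 4.37], [0.12, 2.79], [-3.08, 3.08]. Speed limits (rad/s): [1.89, 1.89, 2.57, 3.01, 3.01, 3.01].

INTERFACE

Orientations are given as a unit quaternion [x, y, z, w].
In Python, from rig import observe, camera, get_calibration, job_done, silhouettes, spot_point gives the robot as it stands.
- The arm moves only by the tool send_rows, never from a script. Its argument "plan" is a list that holds one entry, the list of rows, each a list of 5 numbers: the shift along the tool's x, y, z each as a share of 0.15 m, from -1 to 1, then the turn about the tool's z as a share of 45 degrees, from -1 to 1, then the closure, from -1 (fully open) to 1 (shut). A call has exactly 10 rows; each row is the pose to reach, as a shift and turn from the pose commanded when the call began, along the tool's axes at that moment; what a row does not reach only later rows make up. A row lasts 1/8 s, in which the tool goes at most 62.5 mm and 10.7 degrees, less where a joint would pass 70% of its speed; a pose out of reach is approached as far as the arm can. A call with a number of a shift or a turn outside -1 to 1 is refused whole. A call with a gripper value outside its range is refused whole. The fingers move at their own pace and stop on an object; "newtons" is the grip in N (left out, the last holds). Time passes only in rows, so rows that repeat a pose let the fingers close, or fill a call up. It gives the time, the measured TCP pose, the force and the opening at its end, in the units of the state.
- observe(): the state, without advancing time (a new reading comes with each control period).
- camera(name): name is "scene" or "side" or "wrist"; returns (picture, depth): 420x560x3 uint8, red, green, blue; 420x560 float32, mm along the optical axis (not along the pixel's ray), 0 where there is no reading.
- get_calibration(name): a dict with "camera_matrix" (3x3 intrinsics, pixels), "R" (3x3) and "t" (3): a world point X has camera coordinates R X + t. Camera axes: x right, y down, z forward; pixel columns grow to the right and rows downward; lengths in mm; the calibration is good to about 2 mm. A picture is of the moment at which its call begins: read the wrist's pose just before it. get_calibration takes no time and is no camera call; for the wrist camera it gives the pose at the moment of the call.
- job_done(): hands the job in, once; it reports no verdict.
Trained networks look in the newest picture that a camera, given by its name, has taken for a name from the list of things; names that differ only in an ending like _2 or _b are one class to them, and where a whole thing is asked for, a point or a joint stands for the part that bears it (a point fixed in the world has none). Each returns a list of dicts, best first, with "confidence" (0 to 1); they miss things now and then, are a little off and sometimes report something else, mostly with a low value. They report only what shows in the picture. A call takes as long as a camera call.
- silhouettes(label, camera): "mask" (420x560 bool, what is visible of it) and "location" ([column, row] in pixels, amid what is visible of it).
- spot_point(label, camera): "location" ([column, row] in pixels: a listed point, or the origin of a listed thing).
The state is a dict: "time": time; "joint_pos": joint angles; "qvel": joint speeds; "tau": joint torques, N m; "eef_pos": TCP position; "eef_rot": TCP orientation; "wrist_force": force on the tool from outside, world axes, zero at the start; "moment": the same for the moment, N m; "finger_gap": finger opening in mm.
Only numpy, scipy, OpenCV 4.12 (cv2) and the standard library are available. Lean on these libraries where they do the work, as an engineer would, in place of code of your own. Each camera call takes 0.05 s, during which the arm holds its last target.

## Working session

There is one attempt and no reset: what is moved stays moved. The work goes in short steps, Python scripts to look and compute and a tool call to move; the robot and the scene stay as the last step left them, time stands still between calls to the robot, and variables do not carry over. Pictures are saved under pics/ and viewed, and the job is handed in when it is done.

Besides the shell and the picture viewer there is one more tool, called as name(argument=value, ...) on one line, values as JSON. send_rows: Moves the arm, as the interface text tells. Shift numbers are shares of 0.15 m and turn numbers shares of 45 degrees, none past 1 either way. Its arguments: {"type":"object","properties":{"plan":{"type":"array"},"newtons":{"type":"number"}},"required":["plan"]}

```bash
ls; mkdir -p pics; cat > h.py <<'E'
import numpy as np, cv2
from rig import observe, camera, get_calibration, job_done, silhouettes, spot_point
def save(n,p): cv2.imwrite('pics/'+n,cv2.cvtColor(p,cv2.COLOR_RGB2BGR))
def ray(c,uv):
    R=np.array(c['R']);t=np.array(c['t']);K=np.array(c['camera_matrix'])
    d=R.T@np.linalg.solve(K,[uv[0],uv[1],1]); return -R.T@t,d
def atz(c,uv,z):
    o,d=ray(c,uv); return o+d*(z-o[2])/d[2]
def cloud(c,depth,mask=None):
    v,u=np.nonzero((depth>0) if mask is None else (mask&(depth>0)))
    z=depth[v,u];K=np.array(c['camera_matrix'])
    P=np.stack([(u-K[0,2])/K[0,0]*z,(v-K[1,2])/K[1,1]*z,z],1)
    return (P-np.array(c['t']))@np.array(c['R'])
E
python3 - <<'E'
from h import *
np.set_printoptions(precision=1,suppress=True)
for n in ['scene','side','wrist']:
    c=get_calibration(n); p,d=camera(n); save(n+'0.png',p); np.savez('pics/'+n+'0.npz',p=p,d=d)
    print(n,-np.array(c['R']).T@np.array(c['t']))
    if n=='wrist': continue
    for l in ['spool','cooler','stand','probe','sharps_bin','gel_bottle','syringe_tray']:
        s=silhouettes(l,n)
        for k in s[:2]:
            if k['confidence']<.3: continue
            P=cloud(c,d,k['mask']); print(n,l,round(k['confidence'],2),np.round(k['location']),len(P), np.percentile(P,[2,50,98],axis=0).round().tolist() if len(P) else '')
    for l in ['mark','spindle_top','tip','spool','cooler','stand']:
        for k in spot_point(l,n)[:1]: print(n,l,k)
print(observe())
E
```

```text
pics
scene [1599.  -562.8  964.1]
scene spool 0.79 [205. 241.] 668 [[492.0, -324.0, 1.0], [548.0, -280.0, 11.0], [587.0, -225.0, 56.0]]
scene spool 0.42 [332. 192.] 1437 [[415.0, 174.0, -1.0], [521.0, 258.0, 23.0], [604.0, 364.0, 60.0]]
scene stand 0.73 [291. 206.] 617 [[526.0, -2.0, 2.0], [570.0, 23.0, 54.0], [591.0, 80.0, 81.0]]
scene probe 0.62 [288. 188.] 161 [[537.0, 27.0, 84.0], [556.0, 34.0, 121.0], [562.0, 50.0, 150.0]]
scene sharps_bin 0.92 [136. 264.] 2625 [[549.0, -579.0, 8.0], [646.0, -518.0, 120.0], [667.0, -452.0, 130.0]]
scene gel_bottle 0.68 [395. 164.] 601 [[376.0, 494.0, -4.0], [579.0, 515.0, 75.0], [597.0, 753.0, 169.0]]
scene syringe_tray 0.58 [285. 267.] 1747 [[724.0, -195.0, -2.0], [775.0, -97.0, 4.0], [833.0, 2.0, 20.0]]
scene mark {'location': [213.4, 241.3], 'confidence': 0.57}
scene spindle_top {'location': [334.4, 170.0], 'confidence': 0.57}
scene spool {'location': [203.2, 240.8], 'confidence': 0.9}
scene stand {'location': [291.2, 216.4], 'confidence': 0.69}
side [-108.3  825.6  674.6]
side spool 0.62 [350. 214.] 561 [[475.0, -322.0, 3.0], [516.0, -260.0,
[... 712 characters left out ...]
ndle_top {'location': [234.6, 271.1], 'confidence': 0.61}
side tip {'location': [363.9, 191.1], 'confidence': 0.72}
side spool {'location': [344.7, 215.5], 'confidence': 0.72}
side cooler {'location': [234.6, 296.3], 'confidence': 0.76}
side stand {'location': [284.8, 255.7], 'confidence': 0.91}
wrist [ 333.5 -534.6  373. ]
{'time': 1.45, 'joint_pos': array([-1.2,  0.5,  1.3,  0. ,  1.3, -0.1]), 'qvel': array([-0., -0., -0.,  0.,  0.,  0.]), 'tau': array([ -0. , -88.2, -38.4,  -0. ,   0. ,  -0. ]), 'eef_pos': array([ 264.4, -566.3,  231.3]), 'eef_rot': array([ 1. ,  0.2,  0. , -0. ]), 'wrist_force': array([ 0.8,  0.5, -0.9]), 'moment': array([ 0., -0., -0.]), 'finger_gap': 85.20475603039068}
```

View pics.

View pics/scene0.png

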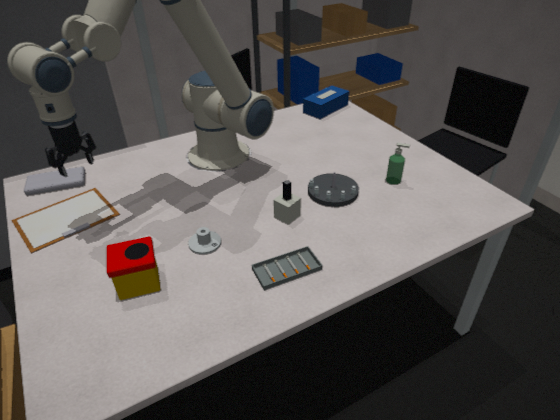

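View pics/side0.png

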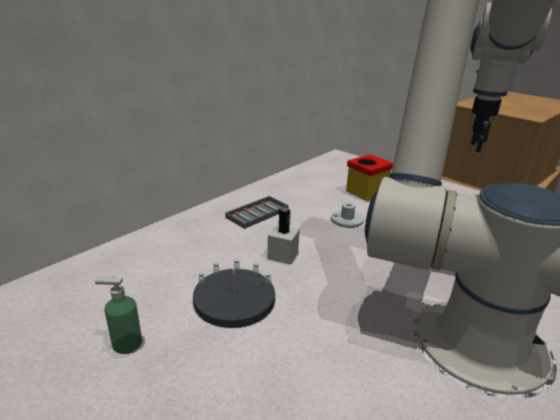

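View pics/wrist0.png

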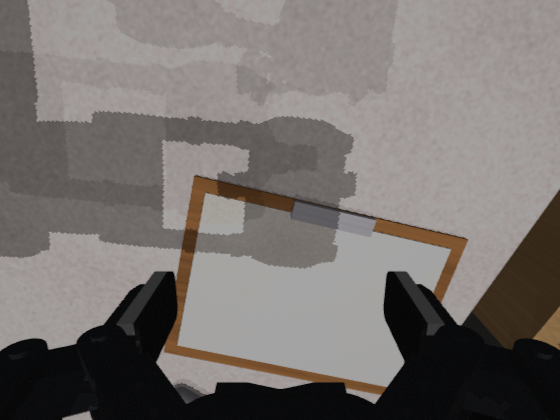

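```bash
python3 - <<'E'
from h import *
np.set_printoptions(precision=4,suppress=True)
o=observe(); print(o['eef_pos'],o['eef_rot'],o['joint_pos'])
from scipy.spatial.transform import Rotation as R
print(R.from_quat(o['eef_rot']).as_matrix())
c=get_calibration('wrist'); print(c)
for n,pts in dict(scene={'mark':([213.4,241.3],12),'spin':([334.4,170],92),'spool':([203.2,240.8],0),'stand':([291.2,216.4],0)},side={'mark':([332.6,215.1],12),'spin':([234.6,271.1],92),'spool':([344.7,215.5],0),'cooler':([234.6,296.3],0),'stand':([284.8,255.7],0)}).items():
    c=get_calibration(n)
    for k,(uv,z) in pts.items(): print(n,k,atz(c,uv,z))
    d=np.load(f'pics/{n}0.npz')['d']; P=cloud(c,d)
    def sel(x0,x1,y0,y1,z0,z1):
        m=(P[:,0]>x0)&(P[:,0]<x1)&(P[:,1]>y0)&(P[:,1]<y1)&(P[:,2]>z0)&(P[:,2]<z1);return P[m]
    def circ(Q):
        (c,r)=cv2.minEnclosingCircle(Q[:,:2].astype(np.float32)); return len(Q),c,r
    print('hubtop',circ(sel(450,620,-350,-200,50,60)))
    print('flange',circ(sel(450,620,-350,-200,8,15)))
    print('cooler',circ(sel(380,640,150,400,22,28)))
    print('spindle',sel(460,560,220,330,68,100).mean(0) )
    Q=sel(500,620,-50,100,77,83); print('standtop',cv2.minAreaRect(Q[:,:2].astype(np.float32)),len(Q))
    Q=sel(500,620,-50,100,146,155); print('probetop',cv2.minAreaRect(Q[:,:2].astype(np.float32)),len(Q))
E
```

```text
[ 264.4233 -566.3008  231.2982] [ 0.9762  0.2167  0.     -0.    ] [-1.2295  0.4936  1.3455  0.      1.3025 -0.0955]
[[ 0.9061  0.4231  0.    ]
 [ 0.4231 -0.9061  0.    ]
 [ 0.      0.     -1.    ]]
{'camera_matrix': array([[356.8327,   0.    , 280.0952],
       [  0.    , 356.8327, 207.3286],
       [  0.    ,   0.    ,   1.    ]]), 'R': array([[ 0.4235, -0.9059, -0.0007],
       [-0.8643, -0.4042,  0.2994],
       [-0.2715, -0.1262, -0.9541]]), 't': array([-625.2433,  -39.6128,  378.9997])}
scene mark [ 551.6325 -249.3806   12.    ]
scene spin [495.4607 278.3177  92.    ]
scene spool [ 518.3419 -274.3877    0.    ]
scene stand [556.384   50.8987   0.    ]
hubtop (90, (534.3364868164062, -273.8597717285156), 23.131725311279297)
flange (360, (533.9930419921875, -274.4233093261719), 56.524349212646484)
cooler (684, (508.34954833984375, 268.4446105957031), 102.38270568847656)
spindle [508.3352 268.618   79.2563]
standtop ((548.2433471679688, 37.941375732421875), (71.476318359375, 72.52729034423828), 20.885208129882812) 132
probetop ((547.5120239257812, 40.11129379272461), (23.360774993896484, 23.78499412536621), 5.362980842590332) 28
side mark [ 567.0567 -247.7157   12.    ]
side spin [490.4254 274.4061  92.    ]
side spool [ 547.6728 -293.8902    0.    ]
side cooler [507.6251 260.7565   0.    ]
side stand [535.2687  36.2808   0.    ]
hubtop (77, (529.0415649414062, -276.1865539550781), 24.57996940612793)
flange (302, (529.5936889648438, -274.0174865722656), 57.74619674682617)
cooler (3071, (501.10162353515625, 270.4117736816406), 101.61814880371094)
spindle [498.0315 271.4228  79.7802]
standtop ((541.0607299804688, 38.6828727722168), (71.15031433105469, 74.84455871582031), 21.454092025756836) 257
probetop ((541.1422119140625, 40.06231689453125), (21.224069595336914, 26.668325424194336), 1.5234436988830566) 45
```

send_rows(plan=[[[0.05,-0.02,0,0,-1],[0.2,-0.08,0,0,-1],[0.4,-0.16,0,0,-1],[0.6,-0.25,0,0,-1],[0.8,-0.33,0,0,-1],[1,-0.42,0,0,-1],[1,-0.5,0,0,-1],[1,-0.6,0,0,-1],[1,-0.7,0,0,-1],[1,-0.8,0,0,-1]]])

```text
time: 2.7
eef_pos: [348.7, -393.4, 231.3]
eef_rot: [0.976, 0.216, -0.0, 0.0]
wrist_force: [0.7, 0.1, 0.7]
finger_gap: 85.4
```

send_rows(plan=[[[0.1,-0.05,0,0,-1],[0.25,-0.1,0,0,-1],[0.4,-0.15,0,0,-1],[0.6,-0.21,0,0,-1],[0.8,-0.21,0,0,-1],[1,-0.21,0,0,-1],[1,-0.21,0,0,-1],[1,-0.21,0,0,-1],[1,-0.21,0,0,-1],[1,-0.21,0,0,-1]]])

```text
time: 3.95
eef_pos: [471.7, -302.4, 231.3]
eef_rot: [0.976, 0.216, -0.0, -0.0]
wrist_force: [0.1, 0.5, 0.2]
finger_gap: 85.4
```

send_rows(plan=[[[0.1,0,0,0,-1],[0.25,0,0,0,-1],[0.4,0,0,0,-1],[0.44,0,0,0,-1],[0.44,0,0,0,-1],[0.44,0,0,0,-1],[0.44,0,0,0,-1],[0.44,0,0,0,-1],[0.44,0,0,0,-1],[0.44,0,0,0,-1]]])

```text
time: 5.2
eef_pos: [531.9, -274.3, 231.3]
eef_rot: [0.976, 0.217, 0.0, 0.0]
wrist_force: [0.7, 0.5, 0.8]
finger_gap: 85.3
```

```bash
cat >> h.py <<'E'
def sel(P,x0,x1,y0,y1,z0,z1):
    m=(P[:,0]>x0)&(P[:,0]<x1)&(P[:,1]>y0)&(P[:,1]<y1)&(P[:,2]>z0)&(P[:,2]<z1);return P[m]
def circ(Q):
    (c,r)=cv2.minEnclosingCircle(Q[:,:2].astype(np.float32)); return len(Q),np.round(c,1),round(r,1)
E
python3 - <<'E'
from h import *
np.set_printoptions(precision=2,suppress=True)
o=observe(); print(o['time'],o['eef_pos'],o['eef_rot'],o['wrist_force'])
c=get_calibration('wrist');p,d=camera('wrist');save('w1.png',p)
P=cloud(c,d)
print('hub',circ(sel(P,480,590,-330,-220,52,60)),'fl',circ(sel(P,460,610,-350,-200,9,15)))
for l,z in (('mark',12),('spool',0)):
    for k in spot_point(l,'wrist')[:2]: print(l,k,atz(c,k['location'],z))
E
```

```text
5.2 [ 531.91 -274.26  231.31] [0.98 0.22 0.   0.  ] [0.69 0.52 0.77]
hub (1459, array([ 530.3, -275.1]), 21.8) fl (6635, array([ 530.1, -275.1]), 54.8)
mark {'location': [270.6, 136.2], 'confidence': 0.94} [ 561.58 -250.22   12.  ]
spool {'location': [284.7, 171.6], 'confidence': 0.65} [ 532.88 -279.48    0.  ]
```

send_rows(plan=[[[-0.012,0,0.08,0,-1],[-0.012,0,0.25,0,-1],[-0.012,0,0.45,0,-1],[-0.012,0,0.65,0,-1],[-0.012,0,0.85,0,-1],[-0.012,0,1,0,-1],[-0.012,0,1,0,-1],[-0.012,0,1,0,-1],[-0.012,0,1,0,-1],[-0.012,0,1,0,-1]]])

```text
time: 6.6
eef_pos: [530.7, -275.2, 82.0]
eef_rot: [0.976, 0.217, 0.0, 0.0]
wrist_force: [-1.1, 0.3, -0.0]
finger_gap: 85.0
```

send_rows(newtons=60, plan=[[[0,0,0.1,0,-1],[0,0,0.2,0,-1],[0,0,0.3,0,-1],[0,0,0.36,0,-1],[0,0,0.395,0,-1],[0,0,0.395,0,-1],[0,0,0.395,0,-0.2],[0,0,0.395,0,0],[0,0,0.395,0,0.3],[0,0,0.395,0,0.5]]])

```text
time: 7.85
eef_pos: [530.5, -275.0, 22.7]
eef_rot: [0.976, 0.217, 0.0, 0.0]
wrist_force: [-1.7, 0.4, 8.5]
finger_gap: 42.7
```

send_rows(plan=[[[0,0,0,0,0.5],[0,0,0,0,0.7],[0,0,0,0,1],[0,0,0,0,1],[0,0,0,0,1],[0,0,-0.02,0,1],[0,0,-0.05,0,1],[0,0,-0.07,0,1],[0,0,-0.07,0,1],[0,0,-0.07,0,1]]])

```text
time: 9.1
eef_pos: [530.2, -274.9, 32.4]
eef_rot: [0.976, 0.217, -0.0, -0.0]
wrist_force: [0.3, 0.0, -4.2]
finger_gap: 42.8
```

```bash
python3 - <<'E'
from h import *
np.set_printoptions(precision=2,suppress=True)
o=observe(); print(o)
c=get_calibration('wrist');p,d=camera('wrist');save('w2.png',p)
p,d=camera('side');save('s2.png',p)
E
```

```text
{'time': 9.1, 'joint_pos': array([-0.58,  0.7 ,  1.6 ,  0.  ,  0.84,  0.56]), 'qvel': array([-0.,  0.,  0.,  0., -0., -0.]), 'tau': array([  0.  , -93.94, -24.41,   0.  ,   0.  ,  -0.  ]), 'eef_pos': array([ 530.24, -274.91,   32.44]), 'eef_rot': array([ 0.98,  0.22, -0.  , -0.  ]), 'wrist_force': array([ 0.32,  0.04, -4.18]), 'moment': array([-0.02, -0.02, -0.01]), 'finger_gap': 42.842632999558916}
```

View pics/w2.png

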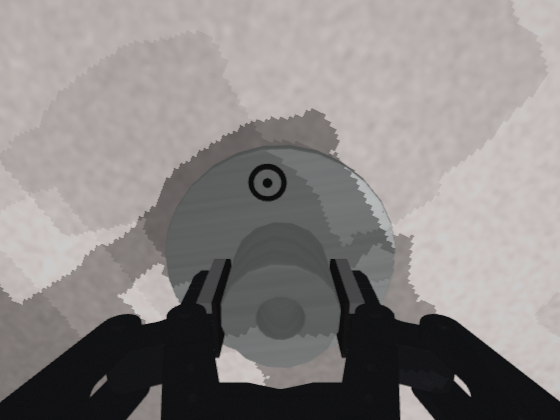

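send_rows(plan=[[[0,0,-0.1,0,1],[0,0,-0.25,0,1],[0,0,-0.4,0,1],[0,0,-0.55,0,1],[0,0,-0.7,0,1],[0,-0.05,-0.85,0,1],[0,-0.15,-1,0,1],[0,-0.27,-1,0,1],[0,-0.4,-1,0,1],[0,-0.55,-1,0,1]]])

```text
time: 10.45
eef_pos: [494.3, -198.8, 181.7]
eef_rot: [0.976, 0.217, -0.001, -0.001]
wrist_force: [-0.2, 0.8, -4.0]
finger_gap: 42.5
```

send_rows(plan=[[[0.05,-0.14,-0.06,0,1],[0.1,-0.28,-0.12,0,1],[0.15,-0.42,-0.2,0,1],[0.2,-0.55,-0.27,0,1],[0.25,-0.7,-0.317,0,1],[0.3,-0.85,-0.317,0,1],[0.3,-1,-0.317,0,1],[0.3,-1,-0.317,0,1],[0.3,-1,-0.317,0,1],[0.3,-1,-0.317,0,1]]])

```text
time: 11.7
eef_pos: [472.9, -45.6, 230.1]
eef_rot: [0.976, 0.216, 0.0, 0.0]
wrist_force: [-0.3, -0.6, -3.8]
finger_gap: 42.7
```

```bash
python3 - <<'E'
from h import *
np.set_printoptions(precision=2,suppress=True)
o=observe(); print(o['time'],o['eef_pos'],o['wrist_force'])
c=get_calibration('wrist');p,d=camera('wrist');save('w3.png',p)
E
```

```text
11.7 [472.89 -45.64 230.12] [-0.26 -0.58 -3.81]
```

View pics/w3.png

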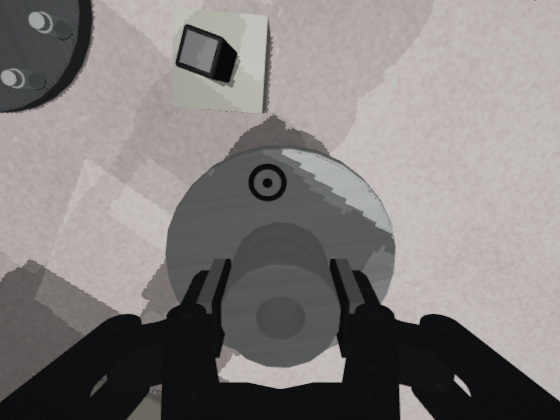

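send_rows(plan=[[[0.03,-0.06,0,0,1],[0.06,-0.18,0,0,1],[0.1,-0.32,0,0,1],[0.15,-0.48,0,0,1],[0.2,-0.64,0,0,1],[0.25,-0.8,0,0,1],[0.3,-0.96,0,0,1],[0.34,-1,0,0,1],[0.34,-1,0,0,1],[0.34,-1,0,0,1]]])

```text
time: 13.0
eef_pos: [455.5, 111.8, 230.0]
eef_rot: [0.976, 0.217, -0.0, 0.0]
wrist_force: [-0.6, 0.4, -3.2]
finger_gap: 42.7
```

send_rows(plan=[[[0,-0.1,0,0,1],[0,-0.25,0,0,1],[0,-0.4,0,0,1],[0,-0.55,0,0,1],[0,-0.7,0,0,1],[0,-0.78,0,0,1],[0,-0.82,0,0,1],[0,-0.82,0,0,1],[0,-0.82,0,0,1],[0,-0.82,0,0,1]]])

```text
time: 14.25
eef_pos: [403.7, 223.3, 230.1]
eef_rot: [0.976, 0.216, -0.0, 0.0]
wrist_force: [0.1, 0.3, -2.7]
finger_gap: 42.9
```

```bash
python3 - <<'E'
from h import *
np.set_printoptions(precision=2,suppress=True)
o=observe(); print(o['time'],o['eef_pos'],o['wrist_force'])
c=get_calibration('wrist');p,d=camera('wrist');save('w4.png',p);np.savez('pics/w4.npz',d=d)
P=cloud(c,d); tcp=o['eef_pos']
T=lambda Q:(Q-tcp)
print('cool',circ(sel(P,350,700,100,450,22,28)))
S=sel(P,440,600,200,350,66,95);print('spin',circ(S),S[:,:2].mean(0))
for l,z in (('spindle_top',92),('cooler',0),('mark',220)):
    for k in spot_point(l,'wrist')[:2]: print(l,k,atz(c,k['location'],z))
H=sel(P,tcp[0]-80,tcp[0]+90,tcp[1]-80,tcp[1]+80,tcp[2]-20,tcp[2]+50)
h,e=np.histogram(H[:,2]-tcp[2],bins=np.arange(-20,50,1));print(list(zip(e[h>150],h[h>150])))
E
```

```text
14.25 [403.66 223.3  230.06] [ 0.12  0.26 -2.67]
cool (27704, array([502. , 269.8]), 99.5)
spin (264, array([502.3, 269.9]), 6.4) [501.42 269.41]
spindle_top {'location': [280.0, 48.3], 'confidence': 0.58} [501.96 268.9   92.  ]
cooler {'location': [281.2, 63.6], 'confidence': 0.71} [499.7  266.65   0.  ]
mark {'location': [265.6, 177.7], 'confidence': 0.87} [439.08 246.35 220.  ]Traceback (most recent call last):
  File "<stdin>", line 12, in <module>
IndexError: boolean index did not match indexed array along axis 0; size of axis is 70 but size of corresponding boolean axis is 69
```

View pics/w4.png

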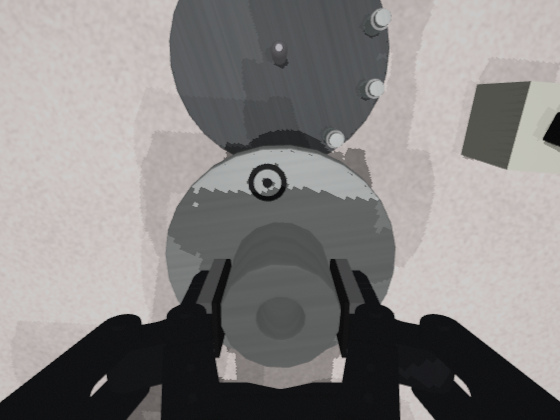

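```bash
python3 - <<'E'
from h import *
np.set_printoptions(precision=2,suppress=True)
o=observe(); tcp=o['eef_pos']; c=get_calibration('wrist'); d=np.load('pics/w4.npz')['d']; P=cloud(c,d)
from scipy.spatial.transform import Rotation as R
M=R.from_quat(o['eef_rot']).as_matrix()
Q=(P-tcp)@M
H=sel(Q,-80,100,-80,80,-50,30)
h,e=np.histogram(H[:,2],bins=np.arange(-50,30,1.));print([(a,b) for a,b in zip(e,h) if b>150])
for zz in e[:-1][h>1500]:
  pass
F=sel(Q,-80,100,-80,80,5,16)
print('flange tool',circ(F),np.percentile(F[:,2],[5,50,95]))
# top flange extents and plane fit
A=np.c_[F[:,:2],np.ones(len(F))]; G=F[np.abs(F[:,2]-np.median(F[:,2]))<2];
print('plane',np.linalg.lstsq(np.c_[G[:,:2],np.ones(len(G))],G[:,2],rcond=None)[0],circ(G))
U=sel(Q,-20,20,-19,19,-38,-29);print('hubtop',circ(U),np.median(U[:,2]))
for uv in ([281,318],): print('bore ray at hub top', [( (atz(c,uv,tcp[2]+zz)-tcp)@M) for zz in (30,34,38)])
S=np.array([502.2,269.6,92]);print('spindle in tool',(S-tcp)@M)
E
```

```text
[(np.float64(-50.0), np.int64(337)), (np.float64(-49.0), np.int64(408)), (np.float64(-48.0), np.int64(374)), (np.float64(-47.0), np.int64(290)), (np.float64(-46.0), np.int64(229)), (np.float64(-45.0), np.int64(196)), (np.float64(-44.0), np.int64(155)), (np.float64(-40.0), np.int64(218)), (np.float64(-39.0), np.int64(520)), (np.float64(-38.0), np.int64(229)), (np.float64(-34.0), np.int64(1215)), (np.float64(-33.0), np.int64(5300)), (np.float64(-32.0), np.int64(2139)), (np.float64(-31.0), np.int64(482)), (np.float64(-30.0), np.int64(365)), (np.float64(-29.0), np.int64(308)), (np.float64(-28.0), np.int64(336)), (np.float64(-27.0), np.int64(296)), (np.float64(-26.0), np.int64(297)), (np.float64(-25.0), np.int64(314)), (np.float64(-24.0), np.int64(264)), (np.float64(-23.0), np.int64(265)), (np.float64(-22.0), np.int64(285)), (np.float64(-21.0), np.int64(266)), (np.float64(-20.0), np.int64(236)), (np.float64(-19.0), np.int64(251)), (np.float64(-18.0), np.int64(253)), (np.float64(-17.0), np.int64(244)), (np.float64(-16.0), np.int64(238)), (np.float64(-15.0), np.int64(223)), (np.float64(-14.0), np.int64(232)), (np.float64(-13.0), np.int64(202)), (np.float64(-12.0), np.int64(197)), (np.float64(-11.0), np.int64(198)), (np.float64(-10.0), np.int64(196)), (np.float64(-9.0), np.int64(161)), (np.float64(-8.0), np.int64(173)), (np.float64(9.0), np.int64(186)), (np.float64(10.0), np.int64(3721)), (np.float64(11.0), np.int64(11528)), (np.float64(12.0), np.int64(4371)), (np.float64(13.0), np.int64(319))]
flange tool (20474, array([-0.2,  0.6]), 55.0) [10.41 11.53 12.64]
plane [ 0.    0.   11.52] (20030, array([-0.2,  0.7]), 55.0)
hubtop (8041, array([0.2, 0.4]), 22.1) -32.3863221738125
bore ray at hub top [array([ -1.29,   0.74, -30.  ]), array([  1.48,   0.73, -34.  ]), array([  4.24,   0.72, -38.  ])]
spindle in tool [108.88  -0.06 138.07]
```

send_rows(plan=[[[0.1,0,0.05,0,1],[0.22,-0.005,0.15,0,1],[0.36,-0.005,0.25,0,1],[0.5,-0.005,0.37,0,1],[0.62,-0.005,0.5,0,1],[0.7,-0.005,0.6,0,1],[0.726,-0.005,0.68,0,1],[0.726,-0.005,0.7,0,1],[0.726,-0.005,0.7,0,1],[0.726,-0.005,0.7,0,1]]])

```text
time: 15.7
eef_pos: [501.8, 270.4, 125.8]
eef_rot: [0.976, 0.217, 0.0, -0.0]
wrist_force: [0.6, 0.8, -3.4]
finger_gap: 42.4
```

```bash
python3 - <<'E'
from h import *
np.set_printoptions(precision=2,suppress=True)
o=observe(); print(o['time'],o['eef_pos'],o['wrist_force'])
for n in ('side','scene'):
    p,d=camera(n); q=cv2.resize(p[190:330,160:320] if n=='side' else p[100:220,270:400],None,fx=5,fy=4.2,interpolation=cv2.INTER_CUBIC)[:600,:800];save(n+'5.png',q)
    c=get_calibration(n); P=cloud(c,d);
    F=sel(P,430,580,200,340,98,118);print(n,'flange',circ(F),'hub',circ(sel(P,430,580,200,340,148,162)));print('sp',sel(P,470,530,240,300,40,92).shape, sel(P,470,530,240,300,40,92).mean(0))
E
```

```text
15.7 [501.82 270.44 125.75] [ 0.56  0.84 -3.4 ]
side flange (870, array([497.7, 270.3]), 55.6) hub (157, array([495.1, 273.9]), 31.4)
sp (47, 3) [496.66 272.    53.33]
scene flange (318, array([502.9, 266.9]), 59.0) hub (69, array([508.4, 267.9]), 32.7)
sp (20, 3) [509.04 269.05  53.79]
```

View pics/side5.png

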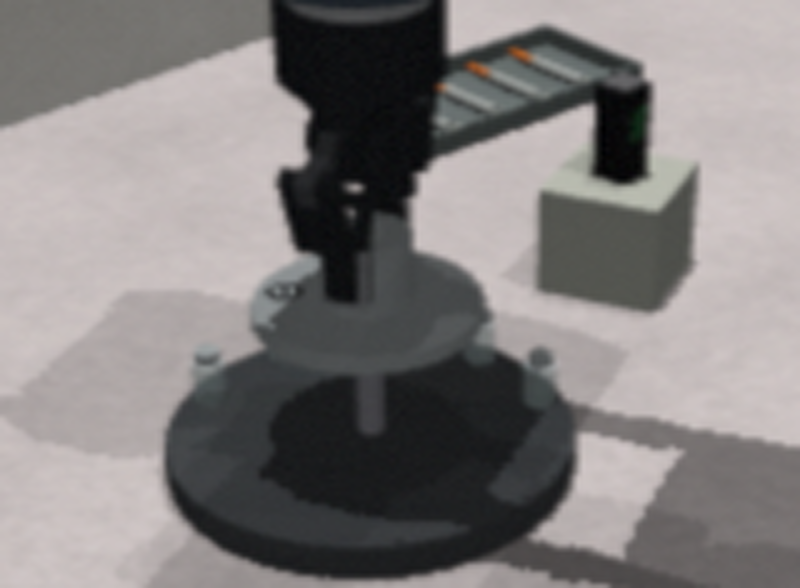

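View pics/scene5.png

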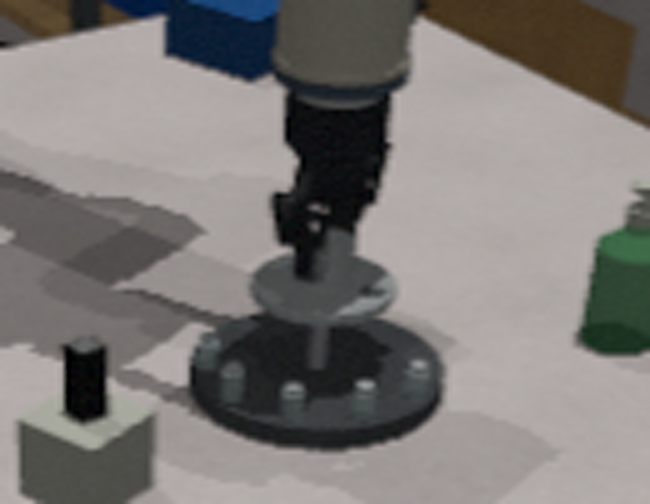

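send_rows(plan=[[[0,0,0.02,0,1],[0,0,0.04,0,1],[0,0,0.06,0,1],[0,0,0.08,0,1],[0,0,0.1,0,1],[0,0,0.12,0,1],[0,0,0.14,0,1],[0,0,0.16,0,1],[0,0,0.17,0,1],[0,0,0.17,0,1]]])

```text
time: 17.05
eef_pos: [501.8, 270.4, 99.5]
eef_rot: [0.976, 0.217, -0.0, 0.0]
wrist_force: [0.6, -0.2, -3.8]
finger_gap: 43.1
```

```bash
python3 - <<'E'
from h import *
np.set_printoptions(precision=2,suppress=True)
o=observe(); print(o['time'],o['eef_pos'],o['wrist_force'],o['moment'])
E
```

```text
17.05 [501.79 270.39  99.49] [ 0.58 -0.15 -3.82] [-0.01  0.01 -0.01]
```

send_rows(plan=[[[0,0,0.03,0,1],[0,0,0.06,0,1],[0,0,0.1,0,1],[0,0,0.14,0,1],[0,0,0.18,0,1],[0,0,0.22,0,1],[0,0,0.26,0,1],[0,0,0.29,0,1],[0,0,0.31,0,1],[0,0,0.31,0,1]]])

```text
time: 18.3
eef_pos: [501.8, 270.4, 52.9]
eef_rot: [0.976, 0.217, -0.0, 0.0]
wrist_force: [0.3, -0.1, -3.3]
finger_gap: 42.8
```

send_rows(plan=[[[0,0,0.004,0,1],[0,0,0.008,0,1],[0,0,0.012,0,1],[0,0,0.014,0,1],[0,0,0.016,0,1],[0,0,0.018,0,1],[0,0,0.02,0,1],[0,0,0.02,0,1],[0,0,0.02,0,1],[0,0,0.02,0,1]]])

```text
time: 19.55
eef_pos: [501.8, 270.4, 50.1]
eef_rot: [0.976, 0.217, 0.0, -0.0]
wrist_force: [0.3, 0.9, -3.4]
finger_gap: 43.0
```

send_rows(plan=[[[0,0,0.002,0,1],[0,0,0.004,0,1],[0,0,0.006,0,1],[0,0,0.008,0,1],[0,0,0.009,0,1],[0,0,0.01,0,1],[0,0,0.011,0,1],[0,0,0.012,0,1],[0,0,0.013,0,1],[0,0,0.013,0,1]]])

```text
time: 20.8
eef_pos: [501.8, 270.4, 48.1]
eef_rot: [0.976, 0.217, -0.0, 0.0]
wrist_force: [0.4, 0.6, -2.9]
finger_gap: 42.4
```

send_rows(plan=[[[0,0,0.001,0,1],[0,0,0.002,0,1],[0,0,0.003,0,1],[0,0,0.004,0,1],[0,0,0.005,0,1],[0,0,0.006,0,1],[0,0,0.007,0,1],[0,0,0.007,0,1],[0,0,0.007,0,1],[0,0,0.007,0,1]]])

```text
time: 22.05
eef_pos: [501.8, 270.5, 47.7]
eef_rot: [0.976, 0.217, 0.0, -0.0]
wrist_force: [-3.5, -1.8, 12.6]
finger_gap: 42.5
```

send_rows(plan=[[[0,0,-0.003,0,0.5],[0,0,-0.003,0,0],[0,0,-0.003,0,-0.5],[0,0,-0.003,0,-1],[0,0,-0.003,0,-1],[0,0,-0.003,0,-1],[0,0,-0.05,0,-1],[0,0,-0.15,0,-1],[0,0,-0.3,0,-1],[0,0,-0.5,0,-1]]])

```text
time: 23.3
eef_pos: [501.6, 270.3, 123.5]
eef_rot: [0.976, 0.217, -0.0, -0.0]
wrist_force: [0.1, 0.2, 0.3]
finger_gap: 85.7
```

send_rows(plan=[[[0,0,-0.2,0,-1],[0,0,-0.4,0,-1],[0,0,-0.6,0,-1],[0,0,-0.75,0,-1],[0,0,-0.75,0,-1],[0,0,-0.75,0,-1],[0,0,-0.75,0,-1],[0,0,-0.75,0,-1],[0,0,-0.75,0,-1],[0,0,-0.75,0,-1]]])

```text
time: 24.55
eef_pos: [501.8, 270.4, 234.4]
eef_rot: [0.976, 0.217, -0.0, 0.0]
wrist_force: [0.2, 0.1, 0.2]
finger_gap: 85.4
```

```bash
python3 - <<'E'
from h import *
np.set_printoptions(precision=2,suppress=True)
o=observe(); print(o['time'],o['eef_pos'],o['wrist_force'])
c=get_calibration('wrist');p,d=camera('wrist');save('w6.png',p);np.savez('pics/w6.npz',p=p,d=d)
P=cloud(c,d)
print('hub',circ(sel(P,470,535,240,300,78,84)),'flange',circ(sel(P,430,570,200,340,34,40)),'spin',circ(sel(P,470,530,240,300,86,95)))
F=sel(P,430,570,200,340,34,40);print(np.linalg.lstsq(np.c_[F[:,:2]-[502,270],np.ones(len(F))],F[:,2],rcond=None)[0])
for k in spot_point('mark','wrist')[:2]: print(k,atz(c,k['location'],37))
E
```

```text
24.55 [501.75 270.41 234.43] [0.21 0.13 0.17]
hub (1708, array([501.9, 269.8]), 21.9) flange (7441, array([508.9, 252.6]), 73.2) spin (75, array([502.5, 270.1]), 4.2)
[-0.   0.  36.3]
{'location': [272.3, 138.4], 'confidence': 0.74} [532.63 292.62  37.  ]
```

View pics/w6.png

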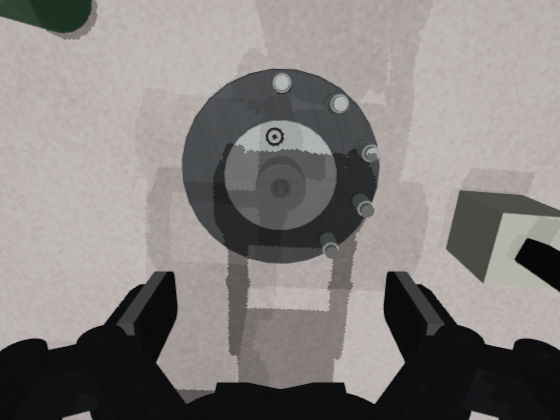

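send_rows(plan=[[[-0.04,0.1,0,0,-1],[-0.08,0.25,0,0,-1],[-0.14,0.45,0,0,-1],[-0.2,0.65,0,0,-1],[-0.28,0.85,0,0,-1],[-0.36,1,0,0,-1],[-0.4,1,0,0,-1],[-0.4,1,0,0,-1],[-0.4,1,0,0,-1],[-0.4,1,0,0,-1]]])

```text
time: 25.9
eef_pos: [511.0, 109.7, 234.6]
eef_rot: [0.976, 0.217, 0.0, -0.0]
wrist_force: [-0.9, 0.8, -0.1]
finger_gap: 85.2
```

send_rows(plan=[[[0,0.15,0,0,-1],[0,0.3,0,0,-1],[0,0.45,0,0,-1],[0,0.5,0,0,-1],[0,0.513,0,0,-1],[0,0.513,0,0,-1],[0,0.513,0,0,-1],[0,0.513,0,0,-1],[0,0.513,0,0,-1],[0,0.513,0,0,-1]]])

```text
time: 27.15
eef_pos: [543.4, 39.5, 234.6]
eef_rot: [0.976, 0.217, 0.0, -0.0]
wrist_force: [0.1, 0.1, -0.9]
finger_gap: 85.7
```

```bash
python3 - <<'E'
from h import *
np.set_printoptions(precision=2,suppress=True)
o=observe(); print(o['time'],o['eef_pos'],o['joint_pos'])
c=get_calibration('wrist');p,d=camera('wrist');save('w7.png',p);np.savez('pics/w7.npz',p=p,d=d)
P=cloud(c,d)
Q=sel(P,480,620,-30,110,145,155); print('probetop',cv2.minAreaRect(Q[:,:2].astype(np.float32)),len(Q))
Q=sel(P,480,620,-30,110,77,83); print('stand',cv2.minAreaRect(Q[:,:2].astype(np.float32)),len(Q))
# ring dot refinement from w6 geometry
p6=np.load('pics/w6.npz')['p']; g=cv2.cvtColor(p6,cv2.COLOR_RGB2GRAY)[126:148,262:288];print(g)
E
```

```text
27.15 [543.44  39.47 234.59] [-0.04  0.38  1.54  0.    1.22  1.1 ]
probetop ((544.280029296875, 38.713775634765625), (24.34063148498535, 24.140737533569336), 5.516613483428955) 1219
stand ((543.838623046875, 38.557552337646484), (70.72604370117188, 70.07650756835938), 20.44643211364746) 4676
[[162 161 162 162 162 162 163 163 163 163 162 159 158 158 158 164 164 163
  164 164 163 163 162 162 162 162]
 [162 163 163 163 163 163 163 161 157 154 144 116 109 110 117 153 155 159
  161 161 161 160 161 160 161 161]
 [162 162 162 162 162 162 159 143 102  51  38  37  37  36  37  41  92 137
  152 157 162 163 163 163 164 164]
 [161 161 161 160 160 157 134  80  36  37  44  55  59  55  42  37  35  47
   71 129 164 164 164 164 164 164]
 [159 159 159 159 158 132  50  36  45  70  98 117 122 116  96  77  41  36
   47 117 160 164 164 164 164 164]
 [160 161 161 162 150 104  36  46  91 141 163 164 164 161 162 148  97  49
   36  71 133 164 164 163 164 164]
 [163 163 163 161 132  36  42  90 141 162 163 164 163 162 162 164 150 101
   49  36 111 155 159 163 163 163]
 [162 162 163 151 104  36  72 133 162 161 16
[... 891 characters left out ...]
57 136  81
   34  44  84 138 165 165 165 165]
 [160 160 159 160 159 136  58  35  50  94 135 152 153 152 150 131  71  35
   52  74 127 165 164 164 163 163]
 [160 160 161 162 162 154 117  41  36  27  34  58  66  55  29  25  36  63
  113 130 136 163 162 162 161 161]
 [163 163 163 164 164 163 145  96  75  42  36  36  34  35  36  39  53 122
  161 161 160 161 160 160 160 160]
 [163 163 162 162 162 162 162 162 143  95  77  53  66  83  87  84  86 133
  160 160 161 161 162 161 162 162]
 [161 161 161 160 160 160 160 159 159 159 143 107 134 160 161 144 135 162
  162 162 162 163 163 163 163 163]
 [159 159 159 158 159 160 160 160 161 161 161 162 162 162 162 162 163 163
  163 163 163 163 163 163 163 163]]
```

View pics/w7.png

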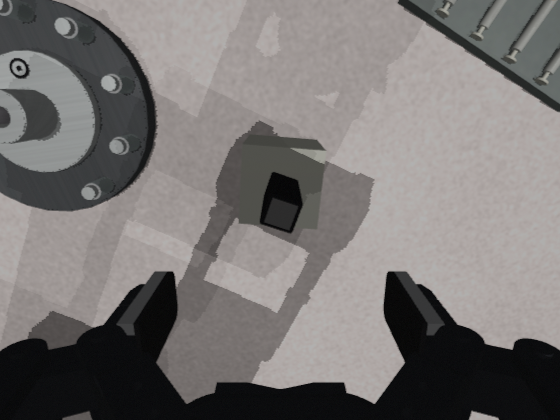

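send_rows(plan=[[[0.003,0.007,0,0.1,-1],[0.003,0.007,0.05,0.25,-1],[0.003,0.007,0.15,0.436,-1],[0.003,0.007,0.3,0.436,-1],[0.003,0.007,0.45,0.436,-1],[0.003,0.007,0.6,0.436,-1],[0.003,0.007,0.75,0.436,-1],[0.003,0.007,0.87,0.436,-1],[0.003,0.007,0.917,0.436,-1],[0.003,0.007,0.917,0.436,-1]]])

```text
time: 28.45
eef_pos: [544.3, 38.6, 97.0]
eef_rot: [0.999, 0.047, -0.0, -0.0]
wrist_force: [-0.7, -0.1, -0.0]
finger_gap: 85.6
```

```bash
python3 - <<'E'
from h import *
np.set_printoptions(precision=3,suppress=True)
o=observe(); print(o['time'],o['eef_pos'],o['eef_rot'],o['wrist_force'])
p,d=camera('wrist');save('w8.png',p);c=get_calibration('wrist')
from scipy.spatial.transform import Rotation as R
M=R.from_quat(o['eef_rot']).as_matrix()
P=(cloud(c,d)-o['eef_pos'])@M
Q=sel(P,-30,30,-30,30,-57,-48); print('probetop in tool',cv2.minAreaRect(Q[:,:2].astype(np.float32)),len(Q))
E
```

```text
28.45 [544.253  38.601  96.982] [ 0.999  0.047 -0.    -0.   ] [-0.688 -0.054 -0.001]
probetop in tool ((0.7140493392944336, -0.24018287658691406), (24.148481369018555, 25.099353790283203), 89.44975280761719) 5345
```

View pics/w8.png

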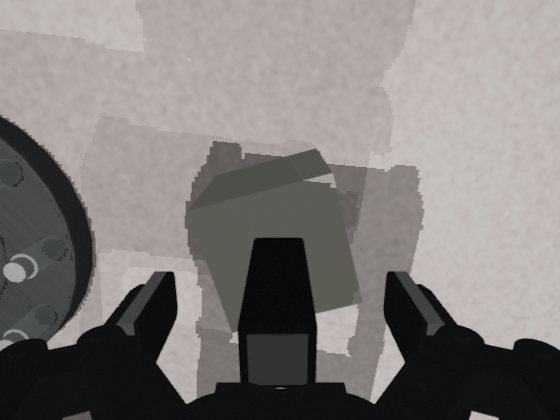

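send_rows(newtons=45, plan=[[[0,0,0,0,-0.6],[0,0,0,0,-0.3],[0,0,0,0,0],[0,0,0,0,0.2],[0,0,0,0,0.4],[0,0,0,0,0.6],[0,0,0,0,1],[0,0,0,0,1],[0,0,0,0,1],[0,0,0,0,1]]])

```text
time: 29.75
eef_pos: [544.3, 38.7, 97.1]
eef_rot: [0.999, 0.047, 0.0, -0.0]
wrist_force: [-1.5, 1.0, 5.0]
finger_gap: 23.7
```

send_rows(plan=[[[0,0,-0.03,0,1],[0,0,-0.08,0,1],[0,0,-0.16,0,1],[0,0,-0.26,0,1],[0,0,-0.38,0,1],[0,0,-0.52,0,1],[0,0,-0.66,0,1],[0,0,-0.8,0,1],[0,0,-0.87,0,1],[0,0,-0.87,0,1]]])

```text
time: 31.0
eef_pos: [544.6, 38.6, 228.3]
eef_rot: [0.999, 0.047, 0.001, 0.0]
wrist_force: [-0.3, 0.9, -1.7]
finger_gap: 23.5
```

```bash
python3 - <<'E'
from h import *
np.set_printoptions(precision=3,suppress=True)
o=observe(); print(o['time'],o['eef_pos'],o['eef_rot'],o['wrist_force'],o['finger_gap'])
p,d=camera('wrist');save('w9.png',p);c=get_calibration('wrist')
from scipy.spatial.transform import Rotation as R
M=R.from_quat(o['eef_rot']).as_matrix()
P=(cloud(c,d)-o['eef_pos'])@M
Q=sel(P,-30,30,-30,30,-57,-48); print('probetop in tool',cv2.minAreaRect(Q[:,:2].astype(np.float32)),len(Q),np.median(Q[:,2]))
np.savez('pics/w9.npz',p=p,d=d,tcp=o['eef_pos'],M=M,R=c['R'],t=c['t'])
for k in spot_point('tip','wrist')[:2]: print(k)
for k in spot_point('mark','wrist')[:2]: print(k,atz(c,k['location'],37))
E
```

```text
31.0 [544.563  38.642 228.261] [0.999 0.047 0.001 0.   ] [-0.261  0.925 -1.689] 23.478156877261956
probetop in tool ((-0.20404815673828125, -0.023283004760742188), (26.018808364868164, 60.03471755981445), 0.33177366852760315) 7419 -51.85188104720159
{'location': [279.7, 206.5], 'confidence': 0.4}
{'location': [9.1, 165.0], 'confidence': 0.82} [533.606 293.379  37.   ]
```

View pics/w9.png

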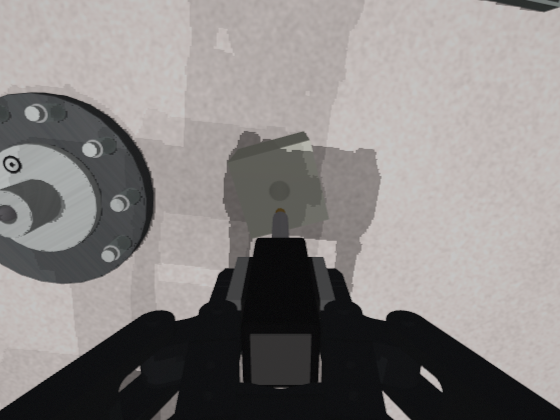

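```bash
python3 - <<'E'
from h import *
np.set_printoptions(precision=2,suppress=True)
z=np.load('pics/w9.npz'); c=get_calibration('wrist'); M=z['M'];tcp=z['tcp']
Rc,t=np.array(c['R']),np.array(c['t']); Rct=Rc@M; tct=Rc@tcp+t   # cam = Rct*tool + tct
from scipy.spatial.transform import Rotation as R
M6=R.from_quat([.9762,.2167,0,0]).as_matrix(); T6=np.array([501.75,270.41,234.43])
c6=dict(R=Rct@M6.T,t=tct-Rct@M6.T@T6,camera_matrix=c['camera_matrix'])
print('mark w6',atz(c6,[274.4,136.3],36.6))
print('mark w9',atz(c,[11.8,164.2],36.6))
p=z['p'];K=np.array(c['camera_matrix'])
cv2.imwrite('pics/crop9.png',cv2.cvtColor(cv2.resize(p[195:250,255:305],None,fx=10,fy=10,interpolation=cv2.INTER_NEAREST),cv2.COLOR_RGB2BGR))
cv2.imwrite('pics/crop9m.png',cv2.cvtColor(cv2.resize(p[150:180,0:30],None,fx=16,fy=16,interpolation=cv2.INTER_NEAREST),cv2.COLOR_RGB2BGR))
def proj(q):
    v=K@(Rct@np.array(q)+tct); return v[:2]/v[2]
for q in ([0,0,92],[1,0,92],[0,1,92],[0,0,-53],[.7,0,92]): print(q,proj(q))
P=(cloud(c,z['d'])-tcp)@M
S=sel(P,-20,20,-15,15,25,90); 
for a in range(25,90,10):
    s=S[(S[:,2]>a)&(S[:,2]<a+10)]; print(a,len(s),s.mean(0) if len(s) else '',s[:,0].max() if len(s) else '')
T=sel(P,-30,30,-12,12,-57,-48);print(T[:,0].min(),T[:,0].max(),T[:,1].min(),T[:,1].max())
E
```

```text
mark w6 [534.42 291.2   36.6 ]
mark w9 [534.12 290.59  36.6 ]
[0, 0, 92] [279.52 210.52]
[1, 0, 92] [279.52 209.13]
[0, 1, 92] [280.98 210.52]
[0, 0, -53] [278.45 362.11]
[0.7, 0, 92] [279.52 209.55]
25 3 [ 4.09  0.73 34.52] 4.151709715289036
35 98 [ 3.2   0.49 40.55] 4.302975293610409
45 105 [ 2.88  0.54 50.06] 4.219828231195942
55 87 [ 2.82  0.63 59.9 ] 4.158338530902188
65 81 [ 2.77  0.54 69.92] 4.306797999458939
75 31 [ 2.77  0.49 77.73] 3.9711313667126054
85 21 [ 1.47  0.46 87.92] 2.2901285818236037
-13.476009401560287 12.601580514743185 -11.953461133039442 11.996980573647585
```

View pics/crop9.png

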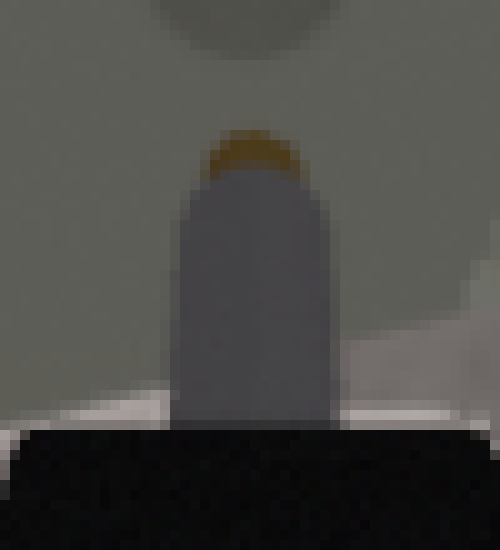

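View pics/crop9m.png

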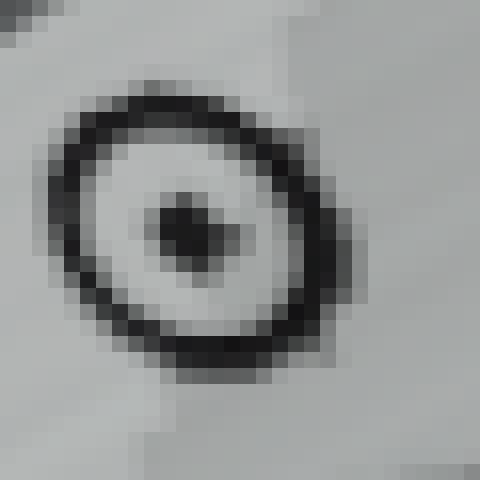

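send_rows(plan=[[[0.01,-0.05,0,0,1],[0.02,-0.14,0,0,1],[0.04,-0.26,0,0,1],[0.06,-0.4,0,0,1],[0.08,-0.55,0,0,1],[0.1,-0.7,0,0,1],[0.1,-0.85,0,0,1],[0.1,-1,0,0,1],[0.1,-1,0,0,1],[0.1,-1,0,0,1]]])

```text
time: 32.4
eef_pos: [544.9, 189.7, 227.4]
eef_rot: [0.999, 0.048, -0.0, 0.0]
wrist_force: [1.2, -1.1, -1.1]
finger_gap: 23.8
```

send_rows(plan=[[[0,-0.12,0,0,1],[0,-0.26,0,0,1],[0,-0.4,0,0,1],[0,-0.53,0,0,1],[0,-0.63,0.05,0,1],[0,-0.687,0.15,0,1],[0,-0.687,0.27,0,1],[0,-0.687,0.38,0,1],[0,-0.687,0.46,0,1],[0,-0.687,0.5,0,1]]])

```text
time: 33.65
eef_pos: [535.2, 291.7, 151.6]
eef_rot: [0.999, 0.047, -0.0, 0.0]
wrist_force: [0.5, 0.2, -0.7]
finger_gap: 23.6
```

```bash
cat > look.py <<'E'
import sys
from h import *
np.set_printoptions(precision=2,suppress=True)
o=observe(); print(o['time'],o['eef_pos'],o['eef_rot'],o['wrist_force'],o['finger_gap'])
p,d=camera('wrist');save(sys.argv[1]+'.png',p);c=get_calibration('wrist')
cv2.imwrite('pics/'+sys.argv[1]+'c.png',cv2.cvtColor(cv2.resize(p[110:260,200:360],None,fx=4,fy=4,interpolation=cv2.INTER_NEAREST),cv2.COLOR_RGB2BGR))
from scipy.spatial.transform import Rotation as R
M=R.from_quat(o['eef_rot']).as_matrix(); tcp=o['eef_pos']
for k in spot_point('mark','wrist')[:2]: print('mark',k,(atz(c,k['location'],37)-tcp)@M)
for k in spot_point('tip','wrist')[:2]: print('tip',k,(atz(c,k['location'],tcp[2]-92)-tcp)@M)
K=np.array(c['camera_matrix'])
for z in (92,tcp[2]-37):
  for q in ([0,0,z],[-1.2,.5,z]):
    v=K@(np.array(c['R'])@(tcp+M@np.array(q))+np.array(c['t']));print(q,v[:2]/v[2])
E
python3 look.py w10
```

```text
33.65 [535.23 291.69 151.59] [ 1.    0.05 -0.    0.  ] [ 0.54  0.18 -0.71] 23.580025068510555
mark {'location': [280.0, 202.1], 'confidence': 0.8} [ -0.28   0.41 114.59]
[0, 0, 92] [279.39 211.1 ]
[-1.2, 0.5, 92] [280.12 212.76]
[0, 0, np.float64(114.59256317002541)] [279.46 201.75]
[-1.2, 0.5, np.float64(114.59256317002541)] [280.12 203.28]
```

View pics/w10c.png

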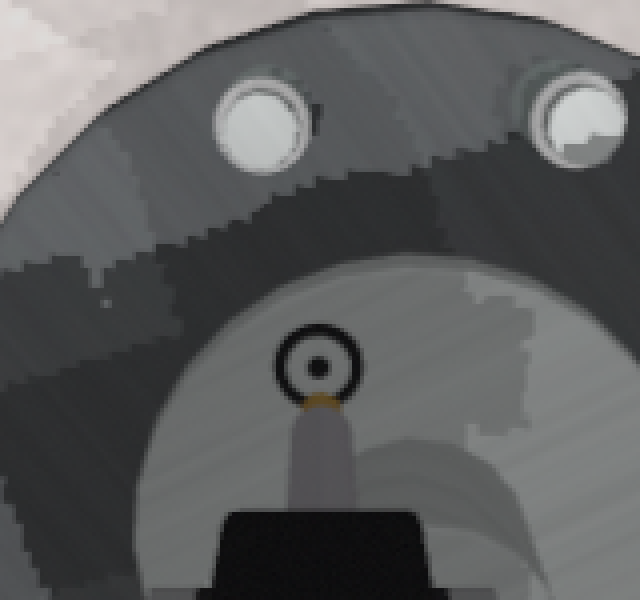

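send_rows(plan=[[[0.007,0,0.02,0,1],[0.007,0,0.04,0,1],[0.007,0,0.06,0,1],[0.007,0,0.08,0,1],[0.007,0,0.1,0,1],[0.007,0,0.115,0,1],[0.007,0,0.125,0,1],[0.007,0,0.125,0,1],[0.007,0,0.125,0,1],[0.007,0,0.125,0,1]]])

```text
time: 35.05
eef_pos: [536.5, 292.1, 133.9]
eef_rot: [0.999, 0.047, 0.0, -0.0]
wrist_force: [-0.4, -0.6, -0.3]
finger_gap: 23.5
```

```bash
python3 look.py w11
```

```text
35.05 [536.48 292.12 133.89] [ 1.    0.05  0.   -0.  ] [-0.38 -0.59 -0.3 ] 23.469316415284307
mark {'location': [282.3, 209.4], 'confidence': 0.63} [-0.3   2.06 96.89]
tip {'location': [277.8, 207.1], 'confidence': 0.62} [ 2.92 -1.06 92.  ]
[0, 0, 92] [279.35 211.15]
[-1.2, 0.5, 92] [280.07 212.8 ]
[0, 0, np.float64(96.89451101064901)] [279.36 208.99]
[-1.2, 0.5, np.float64(96.89451101064901)] [280.07 210.61]
```

View pics/w11c.png

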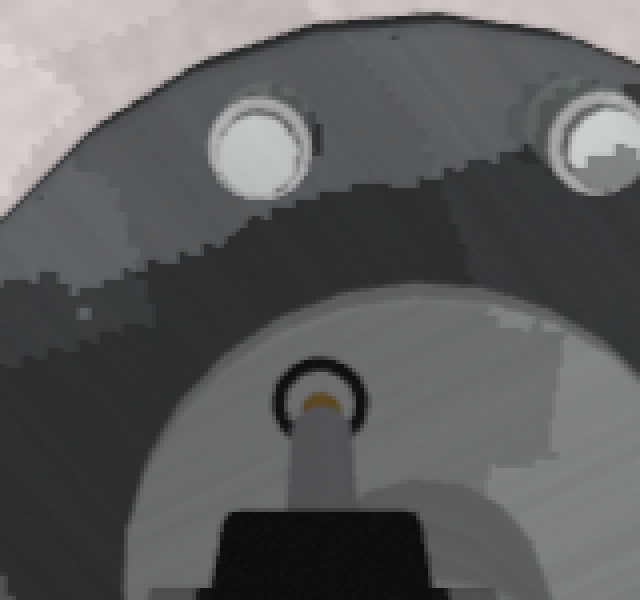

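```bash
cat > f.py <<'E'
from h import *
np.set_printoptions(precision=2,suppress=True)
F=[];Z=[]
for i in range(14):
    camera('side'); o=observe(); F.append(o['wrist_force']);Z.append(o['eef_pos'])
F=np.array(F);print(o['time'],np.mean(Z,0),F.mean(0),F.std(0)/14**.5)
E
python3 f.py
```

```text
35.9 [536.45 292.08 133.79] [ 0.17  0.26 -1.22] [0.13 0.14 0.12]
```

send_rows(plan=[[[0,0,0.01,0,1],[0,0,0.02,0,1],[0,0,0.03,0,1],[0,0,0.036,0,1],[0,0,0.042,0,1],[0,0,0.048,0,1],[0,0,0.05,0,1],[0,0,0.052,0,1],[0,0,0.052,0,1],[0,0,0.052,0,1]]])

```text
time: 37.15
eef_pos: [536.5, 292.1, 126.0]
eef_rot: [0.999, 0.047, 0.0, -0.0]
wrist_force: [-0.8, -0.6, 0.9]
finger_gap: 23.2
```

```bash
python3 f.py; python3 look.py w12
```

```text
37.85 [536.45 292.09 125.99] [-0.1  -0.1   0.18] [0.08 0.14 0.13]
37.85 [536.45 292.07 125.97] [ 1.    0.05 -0.    0.  ] [-0.31 -0.2   0.85] 23.79489575702276
mark {'location': [278.6, 215.2], 'confidence': 0.72} [-1.93 -0.54 88.97]
[0, 0, 92] [279.39 211.13]
[-1.2, 0.5, 92] [280.12 212.78]
[0, 0, np.float64(88.96563683742393)] [279.38 212.51]
[-1.2, 0.5, np.float64(88.96563683742393)] [280.12 214.18]
```

View pics/w12c.png

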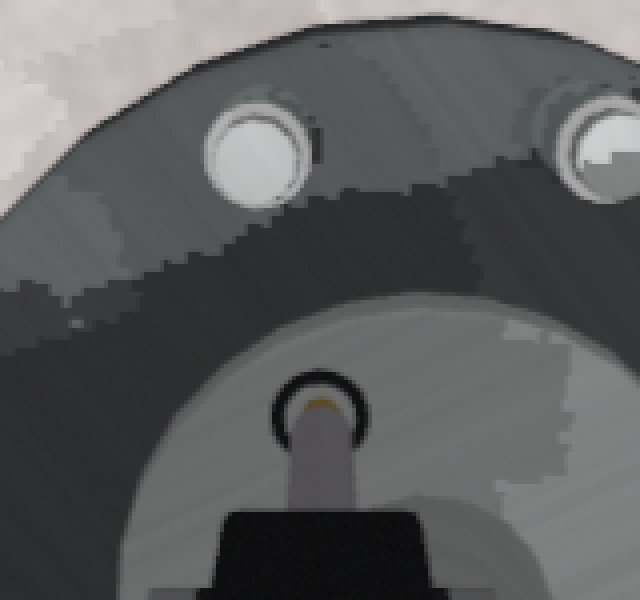

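send_rows(plan=[[[0,0,0.004,0,1],[0,0,0.008,0,1],[0,0,0.012,0,1],[0,0,0.015,0,1],[0,0,0.018,0,1],[0,0,0.02,0,1],[0,0,0.02,0,1],[0,0,0.02,0,1],[0,0,0.02,0,1],[0,0,0.02,0,1]]])

```text
time: 39.25
eef_pos: [536.4, 292.1, 123.0]
eef_rot: [0.999, 0.047, -0.0, 0.0]
wrist_force: [-0.3, -0.4, 1.6]
finger_gap: 23.6
```

```bash
python3 f.py; python3 look.py w13; python3 - <<'E'
from h import *
p,d=camera('side');save('side13.png',cv2.resize(p[190:330,160:320],None,fx=5,fy=4.2,interpolation=cv2.INTER_CUBIC))
E
```

```text
39.95 [536.45 292.08 122.99] [-0.43  0.1   1.27] [0.11 0.09 0.12]
39.95 [536.44 292.08 122.97] [ 1.    0.05 -0.    0.  ] [-0.37 -0.15  0.85] 23.529805868813433
mark {'location': [279.2, 214.2], 'confidence': 0.95} [-0.2  -0.11 85.97]
[0, 0, 92] [279.38 211.15]
[-1.2, 0.5, 92] [280.11 212.8 ]
[0, 0, np.float64(85.97425381322897)] [279.36 213.92]
[-1.2, 0.5, np.float64(85.97425381322897)] [280.1  215.61]
```

View pics/w13c.png

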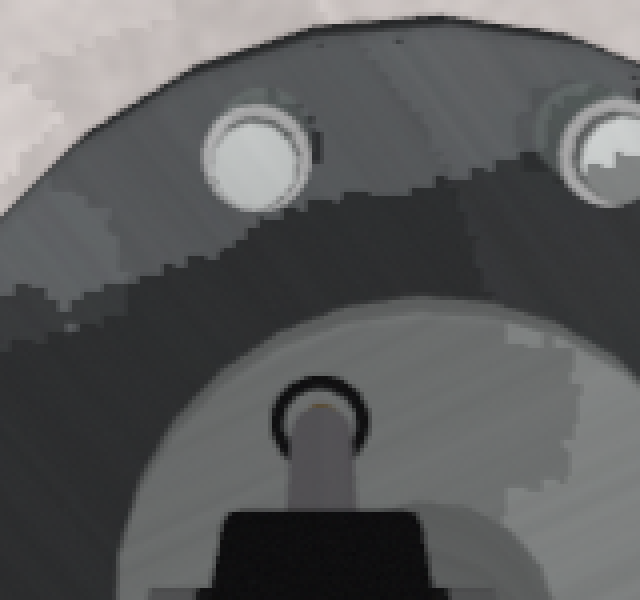

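View pics/side13.png

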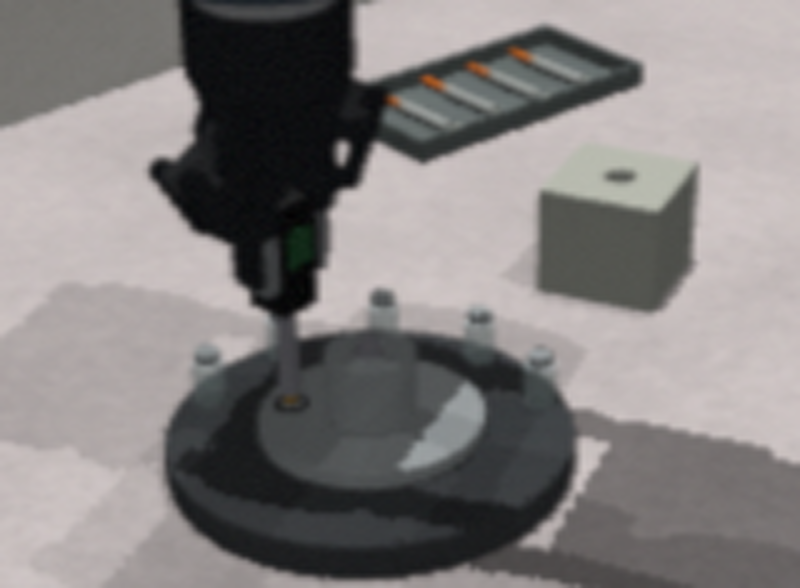

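```bash
python3 -c "
from rig import *
print(job_done(), observe()['time'])"
```

```text
the job is handed in; nothing more can be done
the job is handed in; nothing more can be done
```

The spool is fully home on the cooler's spindle and released. The arm is still holding the thermometer upright with its tip on the ring mark, about halfway pressed. I handed the job in at about 40 s of the 64 s allowed.

- **Spool:** I lifted it by the hub and lowered it with no sign of contact until it met the seat, where the upward force read about 13 N. After I let go, the wrist camera put the flange top at 36.3 mm (37 expected) and level. The hub was centred on the spindle to within 1 mm.
- **Thermometer press:** The height of the gripper gives about 6.1 mm of tip travel. The wrist force rose by 2.5 ± 0.2 N, which gives about 6.6 mm. Both are close to the 6 mm target.
- **Thermometer position:** The last wrist and side pictures show the tip inside the ring. I estimate it is within about 1–2 mm of the centre.
- **Disagreements between checks:**
  - I measured the mark 38.9 mm from the spool's axis, against the stated 40 mm.
  - The scene and side cameras differed by up to about 10 mm, so I positioned everything with the wrist camera.
- **Bystanders:** I planned no contact with the sharps bin, gel bottle or syringe tray, and saw no sign of any. I did not measure their positions again at the end.

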